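# Lock the grinding beaker onto the sample mill

### The job

Fit the lidded steel grinding beaker onto the sample mill: pick it up, set it upright into the bayonet collar with its pins down through the gaps, and twist it clockwise (seen from above) by its handle until it is drawn down firmly tight on the rubber seat ring. Feel for the tight point and stop there, because forcing the handle further crushes the ring or jams the collar. Let go, and leave the jar, the cup and the bottle beside it where they are.

Things in the scene. Friction and masses are not known exactly. Their poses are not given: they have to be found in the camera images.
- beaker: Loose steel cup, 67 mm wide, grey lid 70 mm wide with top at 92 mm (knob to 97), 0.25-0.36 kg. Origin: centre of underside, z up. Straight grey stick handle, level, towards its own -x. Three steel pins at the foot, 6 mm thick, centred 8 mm up, reach out to 40.5 mm from the axis: one under the handle, the others 120 degrees either side. Lower edge chamfered 3.5 mm.
- handle (a point): Grip point in the handle, on its centre line, 100 mm from the beaker's axis (its -x) and 50 mm above its underside; axes as the beaker's. The handle is 16 mm wide with upright flat sides, 20 mm high (40 to 60 mm up), and ends 127 mm from the axis.
- mill: Sample mill, fixed in the left or the right work place: white housing 200 x 170 mm, deck 100 mm high, control panel on its front (-x). Origin: centre of the underside, z up. On the deck stands an aluminium bayonet collar, 102 mm wide, 26 mm high.
- collar (a point): On the collar's axis in its top face, 126 mm above the bench; axes as the mill's. Bore 70 mm wide between three inward flanges, parted by three like gaps 32 degrees wide that let the pins drop in. The flanges' undersides slope down clockwise (seen from above) and press the pins down as the beaker is turned; a stop ends the travel at about 93 degrees.
- gap (a point): Middle of one gap, 39 mm from the collar's axis, level with the collar's top; it lies 215 degrees anticlockwise from the mill's +x, the other gaps at 335 and 95 degrees. The handle may point along any of the three as the beaker goes in.
- seat_ring: Black rubber ring, 64 mm wide, in the collar. Origin on its axis at the deck, 26 mm below the collar's top; its top lies 4 to 7 mm above that, by wear. Gives 1 mm per 60 N. From a gap the handle turns freely for 30 to 65 degrees (wear), then the push needed at the grip point climbs within 15 degrees. Right is 20-60 N on the ring: stop at a push of about 10 N; 18 N is too much. Friction holds it.
- sample_jar: Bystander: amber jar, 56 mm wide, 85 mm high; origin at the centre of its underside.
- weighing_cup: Bystander: small open green cup, 54 mm wide, 35 mm high; origin at the centre of its underside.
- reagent_bottle: Bystander: white bottle with a blue cap, 60 mm wide, 130 mm high; origin at the centre of its underside.
There are look-alikes about, which are no part of the job. What is shaped like the beaker but orange or purple is not meant.

How it is judged:
By the outcome, as a careful person would: the job done as asked, in the order asked, and still so for the second after the job is handed in, with the robot touching nothing.
It also fails if it takes over 69 s, if anything falls off the work surface, if the arm or the gripper's body presses on something with over 40 N, if the wrist force passes 120 N, or if a joint passes its speed limit or range.

### The arm

A 6-joint arm with a two-finger parallel gripper is mounted at the origin on the work surface. World frame = base frame: x ahead of the robot, y to its left, z up, the work surface at z = 0. Lengths are in m, angles in rad, forces in N, time in s.
With the tool pointing down it reaches from about 0.3 to 0.825 m from the base axis. Payload 5.4 kg.
Tool frame: the origin (TCP) lies at the very end of the fingers, on their centre line; the grasp point (between the pads) lies 19 mm behind it; z points along the fingers, y is the line along which they close (so a half turn about z gives the same grasp; the last joint's range is limited). The gripper opens to 92 mm and grips with 3 to 60 N. Pads are 20 mm wide; open, the fingers measure 128 mm over their backs; the gripper's body (75 mm by 189 mm) begins 69 mm behind the grasp point.
Start: joints at [1.105, 0.158, 1.597, -0, 1.386, -0.21], TCP at [0.145, 0.556, 0.215] pointing down, gripper open.
Joint ranges: [-2.91, 2.91], [-0.94, 2.29], [0.18, 2.7], [-1.29, 4.43], [0.17, 2.64], [-3, 3]. Speed limits (rad/s): [2.57, 2.57, 3.14, 3.14, 3.14, 3.14].

### API

Orientations are given as a unit quaternion [w, x, y, z].
In Python, from plant import env gives the robot as it stands.
- The arm moves only by the tool play_rows, never from a script. Its arguments are lists of equal length, an entry for each row: "xyz": the shift along the tool's x, y, z in m, a list of three; "roll": the turn about the tool's z in degrees; "fingers": the closure, from 0 (fully open) to 1 (shut). In form: {"xyz": [[tx, ty, tz], ...], "roll": [roll, ...], "fingers": [fingers, ...]}. A call has 1 to 20 rows; each row shifts and turns the commanded pose from where the row before left it, along the tool's axes as they then stand; what a row does not reach is not made up. A row lasts 1/8 s, in which the tool goes at most 62.5 mm and 10.7 degrees, less where a joint would pass 70% of its speed; a pose out of reach is approached as far as the arm can. A call is refused whole if a number of a shift passes 0.0625 or a number of a turn 10.7, either way. A call with a gripper value outside its range is refused whole. The fingers move at their own pace and stop on an object; "force" is the grip in N (left out, the last holds). Time passes only in rows, so rows that do not move let the fingers close. It gives the time, the measured TCP pose, the force, the opening and the grip force at its end, in the units of the state.
- env.get_obs(): the state, without advancing time (a new reading comes with each control period).
- env.snapshot(name): name is "side" or "top" or "wrist"; returns a dict with "img" (480x640x3 uint8, red, green, blue), "fx", "fy", "cx", "cy" (pixels), "view" (4x4, takes a point from world to camera coordinates). Camera axes: x right, y down, z forward; pixel columns grow to the right and rows downward; lengths in m; the calibration is good to about 2 mm. A picture is of the moment at which its call begins. There is no depth.
- env.close_job(): hands the job in; it is judged then, once.
The state is a dict: "t": time; "joint_pos": joint angles; "qvel": joint speeds; "joint_torque": joint torques, N m; "tcp_pos": TCP position; "ee_rot": TCP orientation; "wrist_force": force on the tool from outside, world axes, zero at the start; "wrist_torque": the same for the moment, N m; "width": finger opening in m; "gripper_force": force on a finger pad.
Only numpy, scipy, OpenCV 4.12 (cv2) and the standard library are available. Lean on these libraries where they do the work, as an engineer would, in place of code of your own. Each camera call takes 0.05 s, during which the arm holds its last target. There are 200 camera calls.

## Working session

There is one attempt and no reset: what is moved stays moved. The work goes in short steps, Python scripts to look and compute and a tool call to move; the robot and the scene stay as the last step left them, time stands still between calls to the robot, and variables do not carry over. Pictures are saved under pics/ and viewed, at most 10 in all, crops included, and the job is handed in when it is done.

Besides the shell and the picture viewer there is one more tool, called after "Emit:" by a JSON object that holds its "method" and its "body", one argument or row to a line. play_rows: Moves the arm, as the interface text tells. Its arguments: {"type":"object","properties":{"xyz":{"type":"array","items":{"type":"array","items":{"type":"number"}}},"roll":{"type":"array","items":{"type":"number"}},"fingers":{"type":"array","items":{"type":"number"}},"force":{"type":"number"}},"required":["xyz","roll","fingers"]}

```bash
ls; mkdir -p pics
python3 - <<'E'
from plant import env
import cv2,numpy as np
o=env.get_obs();print({k:np.round(v,3) for k,v in o.items()})
for n in("top","side"):
    s=env.snapshot(n);cv2.imwrite(f"pics/{n}0.png",s["img"][:,:,::-1]);print(n,s["fx"],s["cx"],s["cy"],np.round(s["view"],4).tolist())
E
```

```text
pics
{'t': np.float64(0.0), 'joint_pos': array([ 1.105,  0.159,  1.598,  0.   ,  1.386, -0.21 ]), 'qvel': array([ 0.   ,  0.001,  0.002,  0.001, -0.001, -0.   ]), 'joint_torque': array([-1.0000e-03, -3.8556e+01, -3.2211e+01,  7.0000e-02,  3.8000e-02,
       -0.0000e+00]), 'tcp_pos': array([0.145, 0.556, 0.214]), 'ee_rot': array([-0.   ,  0.128,  0.992, -0.001]), 'wrist_force': array([ 0.257, -0.316, -0.883]), 'wrist_torque': array([-0.015,  0.005, -0.006]), 'gripper_force': np.float64(0.0), 'width': np.float64(0.092)}
top 483.1018850794526 325.82262735834337 229.63398326659905 [[0.0222, -0.9998, 0.002, -0.0083], [-0.985, -0.0222, -0.1712, 0.5372], [0.1712, 0.0018, -0.9852, 1.2466], [0.0, 0.0, 0.0, 1.0]]
side 545.298418068669 316.58912286415716 236.78702320858451 [[0.9921, -0.1243, -0.0187, -0.4904], [-0.0994, -0.6848, -0.7219, 0.1369], [0.0769, 0.7181, -0.6917, 1.3692], [0.0, 0.0, 0.0, 1.0]]
```

View pics/top0.png

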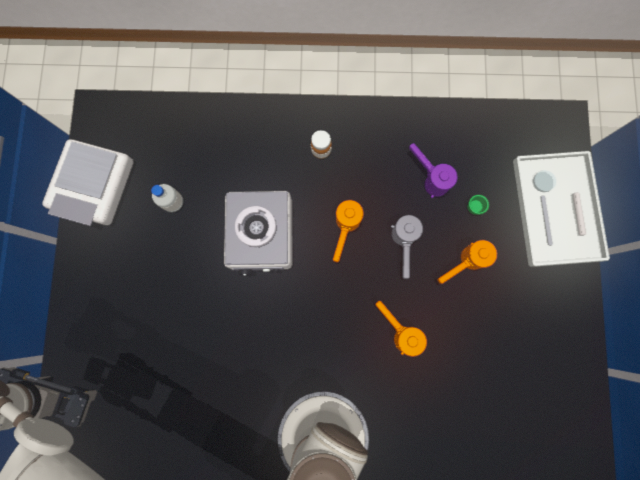

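View pics/side0.png

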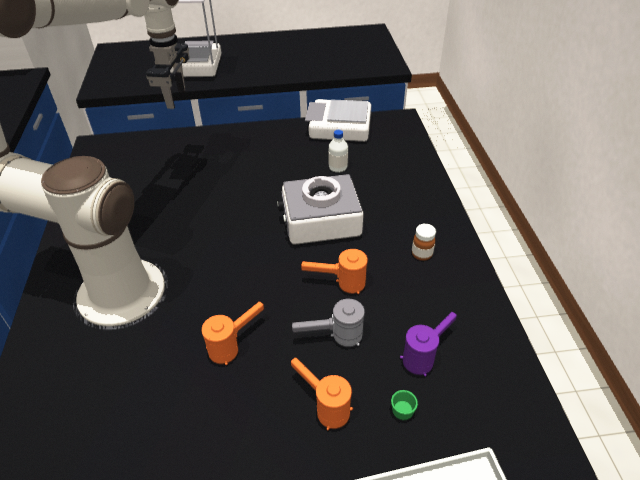

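The top view shows the grey beaker with its lid at about (408,229) and its handle end at (406,277). The mill is on the left with its collar at (256,227). The orange and purple look-alikes stand around the beaker. The side view agrees.

```bash
cat > h.py <<'E'
from plant import env
import cv2,numpy as np
def ray(s,u,v,z):
    V=np.array(s["view"]);R=V[:3,:3];c=-R.T@V[:3,3]
    d=R.T@np.array([(u-s["cx"])/s["fx"],(v-s["cy"])/s["fy"],1]);return c+d*(z-c[2])/d[2]
def proj(s,p):
    q=np.array(s["view"])@np.append(p,1);return np.array([s["fx"]*q[0]/q[2]+s["cx"],s["fy"]*q[1]/q[2]+s["cy"]])
def pose():
    o=env.get_obs();w,x,y,z=o["ee_rot"]
    from scipy.spatial.transform import Rotation as Ro
    R=Ro.from_quat([x,y,z,w]).as_matrix();return o["tcp_pos"],R,np.degrees(np.arctan2(R[1,0],R[0,0]))
def totool(p):  # world target -> shift in tool axes
    t,R,_=pose();return R.T@(np.array(p)-t)
E
python3 - <<'E'
from h import *
s=env.snapshot("top")
lid=ray(s,408,227.5,.092);end=ray(s,406,277,.05);col=ray(s,256,227,.126)
print(lid,end,col,np.degrees(np.arctan2(*(end-lid)[1::-1])))
for c in [(225,193),(290,193),(291,266),(225,266)]:print(ray(s,*c,.1))
print(pose()[2],totool([lid[0],lid[1],.25]))
w=env.snapshot("wrist");V=np.array(w["view"]);t,R,_=pose()
print(w["fx"],"cam in tool",R.T@(-V[:3,:3].T@V[:3,3]-t),(V[:3,:3]@R).round(3))
E
```

```text
[ 0.53964084 -0.20844859  0.092     ] [ 0.4151432  -0.20945707  0.05      ] [0.52612614 0.17900072 0.126     ] -179.53589244924157
[0.61851282 0.26752381 0.1       ]
[0.62233879 0.09880948 0.1       ]
[0.43252975 0.08966156 0.1       ]
[0.42879851 0.25653707 0.1       ]
165.3455394899946 [-0.57488586 -0.6397088  -0.03540108]
391.98225942289 cam in tool [ 0.07960286  0.00043285 -0.16908837] [[-0.001  1.    -0.   ]
 [-0.959 -0.001 -0.282]
 [-0.282 -0.     0.959]]
```

Emit:
{"method": "play_rows", "body": {
  "xyz": [
    [-0.0387, -0.0223, -0.003],
    [-0.0387, -0.0223, -0.003],
    [-0.0387, -0.0223, -0.003],
    [-0.0387, -0.0223, -0.003],
    [-0.0387, -0.0223, -0.003],
    [-0.0387, -0.0223, -0.003],
    [-0.0387, -0.0223, -0.003],
    [-0.0387, -0.0223, -0.003],
    [-0.0387, -0.0223, -0.003],
    [-0.0387, -0.0223, -0.003],
    [-0.0387, -0.0223, -0.003],
    [-0.0387, -0.0223, -0.003],
    [0, 0, 0],
    [0, 0, 0]
  ],
  "roll": [0, 0, 0, 0, 0, 0, 0, 0, 0, 0, 0, 0, 0, 0],
  "fingers": [0, 0, 0, 0, 0, 0, 0, 0, 0, 0, 0, 0, 0, 0]
}}

```text
t: 1.95
tcp_pos: [0.5266, 0.1802, 0.2503]
ee_rot: [-0.0, 0.128, 0.992, 0.0]
wrist_force: [-0.3, 0.3, 0.3]
width: 0.0916
gripper_force: 0.0
```

Run:
```python
from h import *
s=env.snapshot("wrist");cv2.imwrite("pics/w1.png",s["img"][:,:,::-1]);np.save("w1.npy",s,allow_pickle=True)
print(pose()[0],pose()[2],proj(s,[.526,.179,.126]))
```

```text
[0.52632401 0.1805518  0.25030296] 165.384374759615 [314.44670042 235.39326008]
```

View pics/w1.png

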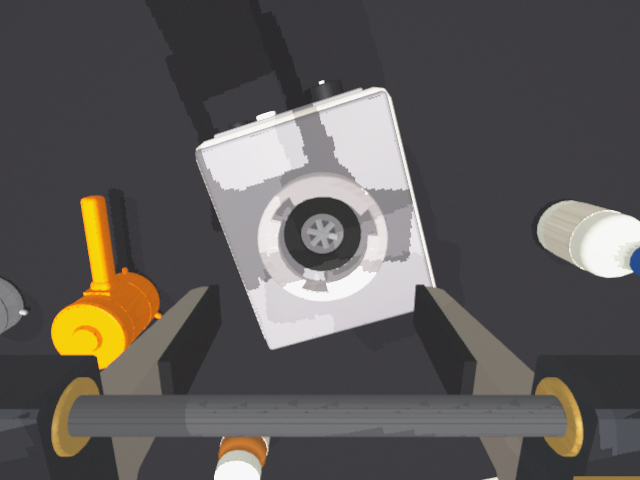

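The wrist view shows the collar centred at about (323,237), with dark gap notches near (283,208), (369,216) and (316,283). The deck corners are at about (200,150), (387,90) and (270,347). I'll enlarge the collar.

Run:
```python
from h import *
im=cv2.imread("pics/w1.png")[165:310,250:400]
cv2.imwrite("pics/w1c.png",cv2.resize(im,None,fx=4,fy=4,interpolation=cv2.INTER_CUBIC))
s=np.load("w1.npy",allow_pickle=True).item()
P=[ray(s,*c,.1)[:2] for c in [(198,152),(387,90),(434,305),(270,347)]]
print(np.round(P,4))
for a,b,off in((0,1,-90),(3,2,-90),(1,2,0),(0,3,0)):
    d=P[b]-P[a];print(np.linalg.norm(d),np.degrees(np.arctan2(d[1],d[0]))+off)
```

```text
[[0.4429 0.1051]
 [0.4359 0.2599]
 [0.6218 0.2636]
 [0.6252 0.1103]]
0.15491596030813737 2.5849935343791373
0.153336094528884 1.2564986294125902
0.18597343448976922 1.1599804191724867
0.18238563000983923 1.641312391495312
```

View pics/w1c.png

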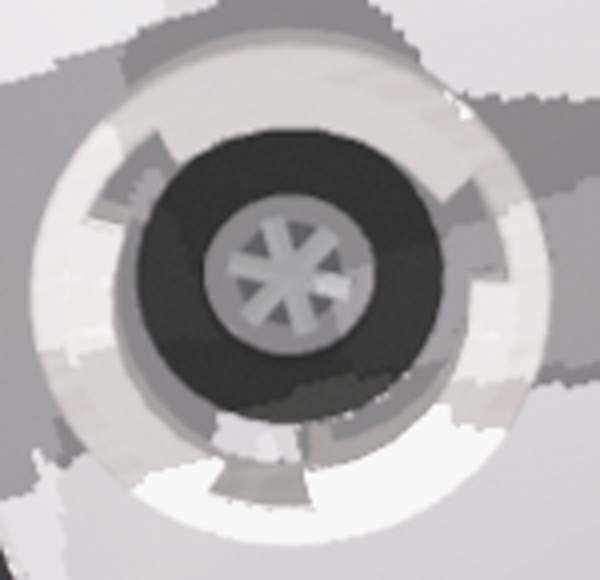

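Run:
```python
from h import *
from scipy.optimize import least_squares
s=np.load("w1.npy",allow_pickle=True).item()
P=np.array([ray(s,250+u/4,165+v/4,.126)[:2] for u,v in [(158,132),(92,215),(210,492),(310,508),(508,278),(475,180)]])
O=np.array([ray(s,250+u/4,165+v/4,.126)[:2] for u,v in [(32,290),(550,290),(290,545),(110,122),(130,480),(500,440)]])
for Q in(P,O):
    f=least_squares(lambda p:np.hypot(*(Q-p[:2]).T)-p[2],[.526,.179,.04]);print(f.x,f.fun.round(4))
for c in (f.x[:2],least_squares(lambda p:np.hypot(*(P-p[:2]).T)-p[2],[.526,.179,.04]).x[:2]):
    d=P-c;a=np.degrees(np.arctan2(d[:,1],d[:,0]))%360;print(a,[(a[i]+a[i+1])/2 if abs(a[i]-a[i+1])<90 else 0 for i in(0,2,4)])
print(totool([.540,-.208,.25]))
```

```text
[0.53242259 0.18419173 0.04249729] [ 0.     -0.0001 -0.0001  0.0002 -0.0003  0.0002]
[0.53237881 0.18441096 0.05008483] [ 0.0007 -0.0001  0.0007 -0.0002 -0.0011 -0.0001]
[202.28563748 230.2761903  322.35751074 350.15812022  82.82476023
 110.99347364] [np.float64(216.28091389372582), np.float64(336.2578154829106), np.float64(96.90911693963844)]
[201.99007011 230.04151874 322.55617595 350.43772836  82.92091299
 110.94295756] [np.float64(216.01579442938709), np.float64(336.4969521512344), np.float64(96.93193527324155)]
[-1.11278219e-01 -3.72527521e-01  1.78161640e-04]
```

Emit:
{"method": "play_rows", "body": {
  "xyz": [
    [-0.0139, -0.0466, 0],
    [-0.0139, -0.0466, 0],
    [-0.0139, -0.0466, 0],
    [-0.0139, -0.0466, 0],
    [-0.0139, -0.0466, 0],
    [-0.0139, -0.0466, 0],
    [-0.0139, -0.0466, 0],
    [-0.0139, -0.0466, 0],
    [0, 0, 0],
    [0, 0, 0]
  ],
  "roll": [0, 0, 0, 0, 0, 0, 0, 0, 0, 0],
  "fingers": [0, 0, 0, 0, 0, 0, 0, 0, 0, 0]
}}

```text
t: 3.25
tcp_pos: [0.5403, -0.2074, 0.2505]
ee_rot: [-0.0, 0.127, 0.992, 0.0]
wrist_force: [0.3, 0.1, -0.3]
width: 0.092
gripper_force: 0.0
```

Run:
```python
from h import *
s=env.snapshot("wrist");cv2.imwrite("pics/w2.png",s["img"][:,:,::-1]);np.save("w2.npy",s,allow_pickle=True)
print(pose()[0],pose()[2],proj(s,[.540,-.208,.092]))
```

```text
[ 0.54044443 -0.20712832  0.25061159] 165.45261450595484 [315.27084    224.98497921]
```

View pics/w2.png

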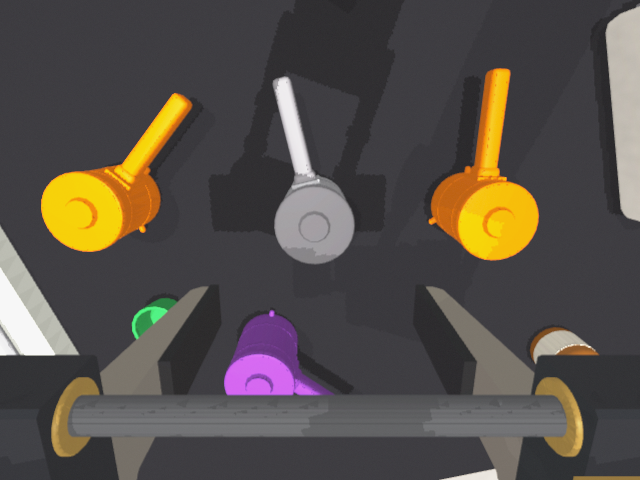

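Wrist view: the beaker lid is centred at about (314.5,225). The handle runs from (283,83) to (305,172), with clear room on both sides.

Run:
```python
from h import *
s=np.load("w2.npy",allow_pickle=True).item()
im=s["img"].astype(int);sat=im.max(2)-im.min(2);m=((sat<25)&(im.mean(2)>80)&(im.mean(2)<250)).astype(np.uint8)
m[275:]=0;m[:,:260]=0;m[:,370:]=0
n,l,st,ce=cv2.connectedComponentsWithStats(m);print(st[1:][st[1:,4]>200])
for v in(85,100,120,140,160):
    u=np.where(m[v])[0];print(v,u.min(),u.max())
for v in(215,225,235,250):
    u=np.where(m[v])[0];print(v,u.min(),u.max())
c=ray(s,314.5,225,.092)[:2];print(c)
for z in(.06,.05):
    for (u,v) in((284,85),(300,150)):
        d=ray(s,u,v,z)[:2]-c;print(z,np.hypot(*d),np.degrees(np.arctan2(d[1],d[0]))%360)
for u,v in((275,225),(354,225),(314.5,263)):print(np.hypot(*(ray(s,u,v,.092)[:2]-c)))
```

```text
[[ 272   76   83  189 7467]]
85 273 292
100 276 295
120 281 300
140 286 305
160 291 309
215 275 353
225 274 354
235 276 352
250 284 344
[ 0.53984526 -0.20864421]
0.06 0.11813721166794781 178.08660660706488
0.06 0.06250395009679882 177.36604909662736
0.05 0.11928060933835186 178.34065677376722
0.05 0.06209533508148402 177.82917605598743
0.03393872522533707
0.0339468036565817
0.03452759276277733
```

Emit:
{"method": "play_rows", "body": {
  "xyz": [
    [0, 0, 0.02],
    [0, 0, 0.04],
    [0, -0.0015, 0.04],
    [0, 0, 0.04],
    [0, 0, 0.03],
    [0, 0, 0.022],
    [0, 0, 0],
    [0, 0, 0],
    [0, 0, 0],
    [0, 0, 0],
    [0, 0, 0],
    [0, 0, 0]
  ],
  "roll": [-6.5, -6.5, 0, 0, 0, 0, 0, 0, 0, 0, 0, 0],
  "fingers": [0, 0, 0, 0, 0, 0, 0, 1, 1, 1, 1, 1],
  "force": 45
}}

```text
t: 4.8
tcp_pos: [0.5412, -0.2105, 0.06]
ee_rot: [0.001, 0.014, 1.0, -0.0]
wrist_force: [-0.2, 3.2, 7.0]
width: 0.0672
gripper_force: 45.0
```

Emit:
{"method": "play_rows", "body": {
  "xyz": [
    [0, 0, -0.02],
    [0, 0, -0.045],
    [0, 0, -0.045],
    [0, 0, -0.045],
    [0, 0, -0.02],
    [0.0021, 0.0438, 0],
    [0.0021, 0.0438, 0],
    [0.0021, 0.0438, 0],
    [0.0021, 0.0438, 0],
    [0.0021, 0.0438, 0],
    [0.0021, 0.0438, 0],
    [0.0021, 0.0438, 0],
    [0.0021, 0.0438, 0],
    [0.0021, 0.0438, 0],
    [0, 0, 0],
    [0, 0, 0],
    [0, 0, 0],
    [0, 0, 0],
    [0, 0, 0],
    [0, 0, 0]
  ],
  "roll": [0, 0, 0, 0, 0, 0, 0, 0, 0, 0, 0, 0, 0, 0, -9.5, -9.5, -9.5, -9.5, 0, 0],
  "fingers": [1, 1, 1, 1, 1, 1, 1, 1, 1, 1, 1, 1, 1, 1, 1, 1, 1, 1, 1, 1]
}}

```text
t: 7.3
tcp_pos: [0.5326, 0.184, 0.2337]
ee_rot: [-0.0, -0.311, 0.951, -0.0]
wrist_force: [1.1, 0.4, -3.2]
width: 0.0675
gripper_force: 45.0
```

Run:
```python
from h import *
s=env.snapshot("wrist");cv2.imwrite("pics/w3.png",s["img"][:,:,::-1]);np.save("w3.npy",s,allow_pickle=True)
o=env.get_obs();print(pose()[0],pose()[2],o["wrist_force"],o["width"],totool([.5324,.1843,.2]))
```

```text
[0.53268274 0.18405274 0.23374613] -143.785641783123 [ 0.44438353  0.48336222 -2.94658074] 0.06762066171445216 [7.79028817e-05 3.68498378e-04 3.37461167e-02]
```

View pics/w3.png

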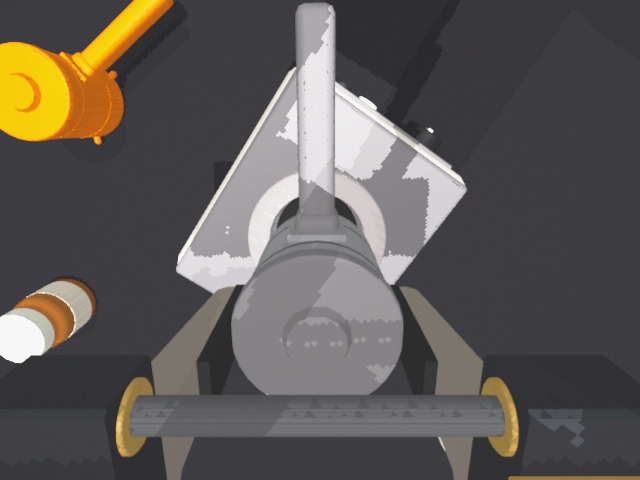

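The beaker is held squarely: the lid centre is at about (318,335), and the handle runs up to (316,10), straight along tool x.

Run:
```python
from h import *
s=np.load("w3.npy",allow_pickle=True).item();z=.2337-.06
a=ray(s,232,328,z+.092);b=ray(s,404,328,z+.092);print(a,b,np.linalg.norm(a-b),(a+b)/2,totool((a+b)/2))
for y in(400,405): print(totool(ray(s,318,y,z+.092)))
e=ray(s,316,8,z+.06);f=ray(s,317.5,190,z+.06)
d=e-f;print(np.degrees(np.arctan2(d[1],d[0]))%360,totool(e),totool(f))
```

```text
[0.54828889 0.15465768 0.2657    ] [0.508754   0.20879961 0.2657    ] 0.06703995635795093 [0.52852144 0.18172864 0.2657    ] [ 0.00473438  0.00058157 -0.03195333]
[-0.02839876  0.00056404 -0.03195738]
[-0.0308509   0.00056264 -0.03195768]
216.63214669411332 [ 1.23553181e-01 -2.29242859e-05  6.12473685e-05] [5.38001110e-02 4.85708590e-04 5.26829437e-05]
```

Run:
```python
from h import *
s=np.load("w3.npy",allow_pickle=True).item()
g=s["img"].astype(int).mean(2)
for v in(300,328,340):print(v,g[v,222:242].astype(int),g[v,394:414].astype(int))
print(g[380:410:1,260].astype(int)); print(g[0:14,316].astype(int))
t=env.snapshot("side");p=proj(t,[.5324,.184,.22]).astype(int);print(p)
im=t["img"][p[1]-75:p[1]+75,p[0]-100:p[0]+100,::-1];cv2.imwrite("pics/s3.png",cv2.resize(im,None,fx=4,fy=4,interpolation=cv2.INTER_CUBIC));np.save("s3.npy",t,allow_pickle=True)
```

```text
300 [122 121 122 121 122 114  78  50  46  46  47  47  48  48  78 113 131 149
 155 156] [148 134 115  88  57  46  46  46  45  46  45  44  85 111 116 116 117 116
 115 115]
328 [ 45  43  45  43  43  44  44  46  43  99 126 133 132 132 132 132 132 132
 134 133] [132 132 132 131 131 131 130 129 129  81  45  45  45  44  42  46  47  45
  45  45]
340 [ 44  43  44  42  43  46  42  45  45  45 115 132 133 132 133 132 133 133
 132 132] [131 132 132 132 132 130 131 131  92  53  48  45  45  47  47  46  44  47
  44  46]
[132 131 131 131 132 131 131 131 131 128 106  74  63  63  68  77  81  81
  82  83  84  83  86  87  90  91  91  91  90  95]
[ 64  62  92 130 145 151 155 159 162 165 169 171 172 172]
[320 157]
```

View pics/s3.png

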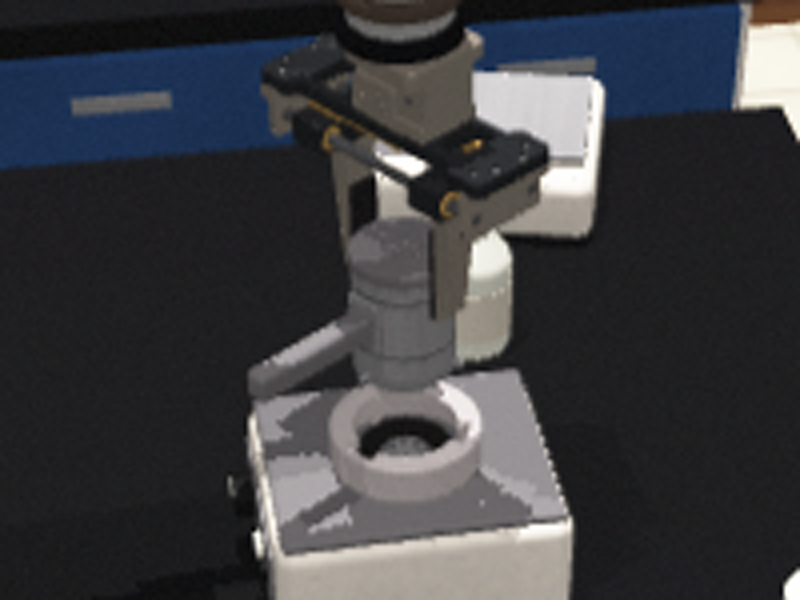

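The side view shows the beaker held above the collar, roughly upright, with the handle end near pixel (282.5,176). I'll check whether it is level.

Run:
```python
from h import *
t=np.load("s3.npy",allow_pickle=True).item();s=np.load("w3.npy",allow_pickle=True).item()
T,R,_=pose()
for dx in(0,.004):
  for z0 in(.174,.168):
    c=T+R[:,0]*dx;c[2]=z0
    h=lambda r,z,l=0:c+R[:,0]*r+R[:,1]*l+[0,0,z]
    print(dx,z0,"side crop: end",[(proj(t,h(.127,z))-[220,82])*4 for z in(.04,.06)],"lid c",(proj(t,h(0,.092))-[220,82])*4,"bot c",(proj(t,h(0,0))-[220,82])*4,
     "wrist end",proj(s,h(.127,.06)),proj(s,h(.127,.04)),"lid L/front",proj(s,h(0,.092,.035)),proj(s,h(0,.092,-.035)),proj(s,h(-.035,.092)))
```

```text
0 0.174 side crop: end [array([253.6248387 , 398.10185509]), array([251.61343942, 371.90007888])] lid c [402.77989828 243.12649591] bot c [404.68497146 361.83426691] wrist end [315.81805074  -2.41171335] [315.93762636  12.56215119] lid L/front [405.64751511 339.13214312] [227.28653056 339.42579161] [316.63432201 413.9142463 ]
0 0.168 side crop: end [array([254.22013947, 405.8566245 ]), array([252.2212767 , 379.81815689])] lid c [402.90956683 251.2063243 ] bot c [404.80330964 369.20808369] wrist end [315.85704303   2.47109909] [315.9683457   16.40898313] lid L/front [402.44486981 331.53770191] [230.51692218 331.82290562] [316.64213192 404.2235651 ]
0.004 0.174 side crop: end [array([248.66576829, 400.95888093]), array([246.59929278, 374.74839505])] lid c [398.12927709 245.70675159] bot c [400.24537761 364.46158091] wrist end [315.79031727 -14.48962918] [315.91389352   1.97537073] lid L/front [406.28476738 329.98457434] [226.60546967 330.28309297] [316.61481873 405.84293877]
0.004 0.168 side crop: end [array([249.27735745, 408.7160738 ]), array([247.22378058, 382.66918991])] lid c [398.27331781 253.79026671] bot c [400.37681528 371.83781775] wrist end [315.83063786  -9.1174115 ] [315.9456058    6.20063698] lid L/front [403.03615586 322.66835918] [229.88360313 322.95811687] [316.62334788 396.36326317]
```

Emit:
{"method": "play_rows", "body": {
  "xyz": [
    [0, 0, 0.015],
    [0, 0, 0.015],
    [0, 0, 0.008],
    [0, 0, 0.006],
    [0, 0, 0.006],
    [0, 0, 0]
  ],
  "roll": [0, 0, 0, 0, 0, 0],
  "fingers": [1, 1, 1, 1, 1, 1]
}}

```text
t: 8.15
tcp_pos: [0.5326, 0.1841, 0.1832]
ee_rot: [-0.0, -0.312, 0.95, 0.0]
wrist_force: [-1.1, 0.7, -3.3]
width: 0.0675
gripper_force: 45.0
```

Emit:
{"method": "play_rows", "body": {
  "xyz": [
    [0, 0, 0.004],
    [0, 0, 0.004],
    [0, 0, 0]
  ],
  "roll": [0, 0, 0],
  "fingers": [1, 1, 1]
}}

```text
t: 8.52
tcp_pos: [0.5325, 0.1842, 0.1751]
ee_rot: [-0.0, -0.312, 0.95, 0.0]
wrist_force: [-0.2, -0.2, -3.4]
width: 0.0674
gripper_force: 45.0
```

Emit:
{"method": "play_rows", "body": {
  "xyz": [
    [0, 0, 0.002],
    [0, 0, 0.001],
    [0, 0, 0]
  ],
  "roll": [0, 0, 0],
  "fingers": [1, 1, 1]
}}

```text
t: 8.9
tcp_pos: [0.5328, 0.1842, 0.1725]
ee_rot: [-0.0, -0.312, 0.95, 0.0]
wrist_force: [-0.1, 0.1, -2.7]
width: 0.0678
gripper_force: 45.0
```

Emit:
{"method": "play_rows", "body": {
  "xyz": [
    [0, 0, 0.0015],
    [0, 0, 0.0015],
    [0, 0, 0]
  ],
  "roll": [0, 0, 0],
  "fingers": [1, 1, 1]
}}

```text
t: 9.28
tcp_pos: [0.5327, 0.1841, 0.1694]
ee_rot: [-0.0, -0.312, 0.95, 0.0]
wrist_force: [0.5, 0.3, -2.6]
width: 0.0678
gripper_force: 45.0
```

Emit:
{"method": "play_rows", "body": {
  "xyz": [
    [0, 0, 0.0015],
    [0, 0, 0.0015],
    [0, 0, 0]
  ],
  "roll": [0, 0, 0],
  "fingers": [1, 1, 1]
}}

```text
t: 9.65
tcp_pos: [0.533, 0.1843, 0.1669]
ee_rot: [0.0, -0.312, 0.95, 0.0]
wrist_force: [0.1, 0.4, -0.7]
width: 0.0678
gripper_force: 45.0
```

Emit:
{"method": "play_rows", "body": {
  "xyz": [
    [0, 0, 0],
    [0, 0, 0],
    [0, 0, 0],
    [0, 0, 0]
  ],
  "roll": [0, 0, 0, 0],
  "fingers": [0, 0, 0, 0]
}}

```text
t: 10.15
tcp_pos: [0.5329, 0.1841, 0.1667]
ee_rot: [0.0, -0.312, 0.95, -0.0]
wrist_force: [1.0, 0.4, 0.2]
width: 0.0921
gripper_force: 0.0
```

Emit:
{"method": "play_rows", "body": {
  "xyz": [
    [0.02, 0, 0],
    [0.03, 0, 0],
    [0.03, 0, 0],
    [0.02, 0, 0],
    [0, 0, 0],
    [0, 0, 0]
  ],
  "roll": [0, 0, 0, 0, 0, 0],
  "fingers": [0, 0, 0, 0, 0, 0]
}}

```text
t: 10.9
tcp_pos: [0.4529, 0.1252, 0.1669]
ee_rot: [0.001, -0.312, 0.95, -0.0]
wrist_force: [0.6, 0.4, 0.5]
width: 0.0918
gripper_force: 0.0
```

Run:
```python
from h import *
s=env.snapshot("wrist");cv2.imwrite("pics/w4.png",s["img"][:,:,::-1]);np.save("w4.npy",s,allow_pickle=True)
t=env.snapshot("side");im=t["img"][82:232,220:420,::-1];cv2.imwrite("pics/s4.png",cv2.resize(im,None,fx=4,fy=4,interpolation=cv2.INTER_CUBIC))
o=env.get_obs();print(pose()[0],pose()[2],o["wrist_force"],o["width"])
T,R,_=pose();c=np.array([.5327,.1842,.105]);a=R[:,0]
print([(proj(t,c+[0,0,z])-[220,82])*4 for z in(0,.021,.092)],[(proj(t,c+a*.127+[0,0,z])-[220,82])*4 for z in(.04,.06)])
```

```text
[0.45288873 0.12523866 0.1667346 ] -143.63391113339557 [-0.00180357 -0.39498802  0.30355032] 0.09191951269131048
[array([405.94334712, 443.98265182]), array([405.55002271, 419.51136285]), array([404.16002921, 333.03075596])] [array([260.49330566, 484.59625132]), array([258.62170853, 460.18546956])]
```

View pics/s4.png

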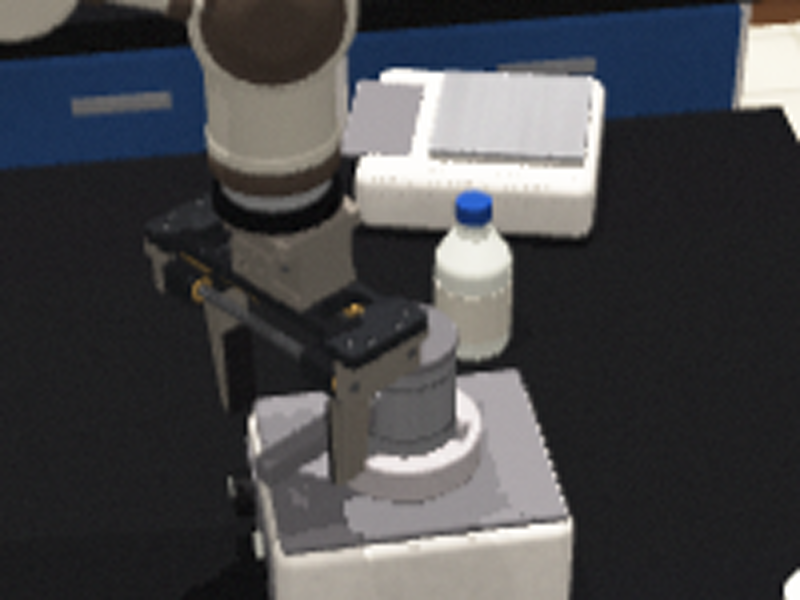

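View pics/w4.png

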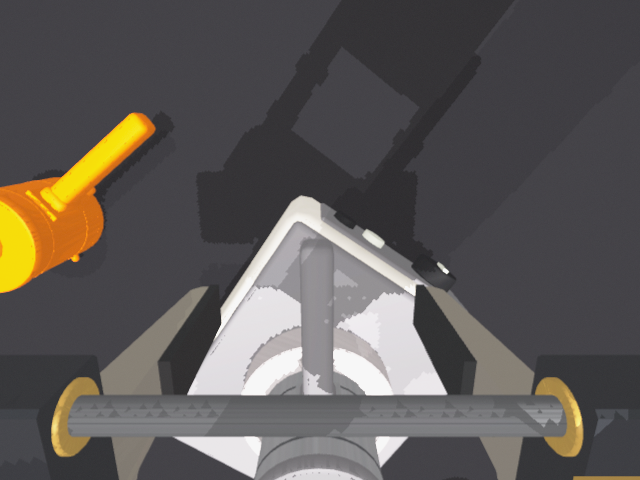

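The beaker sits in the collar and the handle is centred between the open fingers at about (317,300). I'll lower over it and close the fingers loosely around the handle, so that one pad pushes and the force reading stays clean.

Emit:
{"method": "play_rows", "body": {
  "xyz": [
    [0, 0, 0.01],
    [0, 0, 0.012],
    [0, 0, 0.008],
    [0, 0, 0],
    [0, 0, 0],
    [0, 0, 0]
  ],
  "roll": [0, 0, 0, 0, 0, 0],
  "fingers": [0, 0, 0, 0.78, 0.78, 0.78],
  "force": 20
}}

```text
t: 11.75
tcp_pos: [0.4526, 0.1249, 0.137]
ee_rot: [0.0, -0.312, 0.95, -0.0]
wrist_force: [0.1, 0.3, -0.3]
width: 0.064
gripper_force: 0.0
```

Emit:
{"method": "play_rows", "body": {
  "xyz": [
    [-0.0004, 0.0087, 0],
    [-0.0004, 0.0087, 0],
    [-0.0004, 0.0087, 0],
    [-0.0004, 0.0087, 0],
    [0, 0, 0]
  ],
  "roll": [5, 5, 5, 5, 0],
  "fingers": [0.78, 0.78, 0.78, 0.78, 0.78]
}}

```text
t: 12.38
tcp_pos: [0.437, 0.1563, 0.1369]
ee_rot: [0.0, -0.143, 0.99, -0.0]
wrist_force: [-0.0, 0.2, -0.0]
width: 0.0204
gripper_force: 0.0
```

Emit:
{"method": "play_rows", "body": {
  "xyz": [
    [-0.0004, 0.0087, 0],
    [-0.0004, 0.0087, 0],
    [0, 0, 0]
  ],
  "roll": [5, 5, 0],
  "fingers": [0.78, 0.78, 0.78]
}}

```text
t: 12.75
tcp_pos: [0.4338, 0.1731, 0.1368]
ee_rot: [0.0, -0.057, 0.998, -0.0]
wrist_force: [-0.1, -0.5, -0.1]
width: 0.02
gripper_force: 0.0
```

Run:
```python
from h import *
s=env.snapshot("wrist");cv2.imwrite("pics/w5.png",s["img"][:,:,::-1])
o=env.get_obs();T,R,p=pose();print(T,p,R.T@o["wrist_force"],o["width"],np.hypot(*(T[:2]-[.5328,.1842])))
```

```text
[0.43375084 0.17290119 0.13674385] -173.4841098323127 [0.29232093 0.30285012 0.03621562] 0.020116055585824317 0.09969152295225296
```

View pics/w5.png

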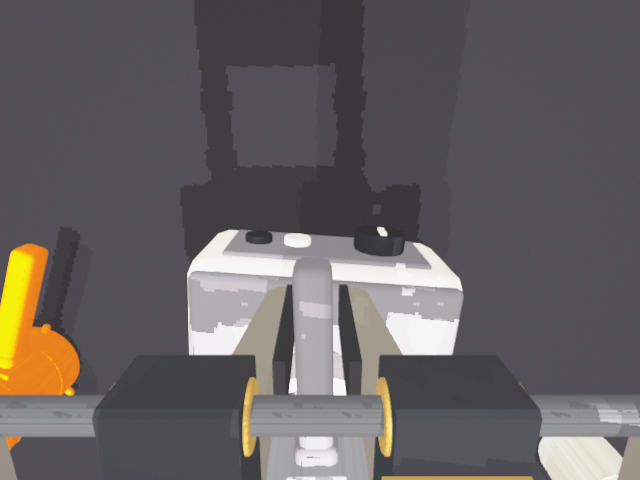

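The handle is between the pads at about (315,340) and turning with them. From here I go in small steps and watch the force.

Emit:
{"method": "play_rows", "body": {
  "xyz": [
    [-0.0003, 0.007, 0],
    [-0.0003, 0.007, 0],
    [0, 0, 0]
  ],
  "roll": [4, 4, 0],
  "fingers": [0.78, 0.78, 0.78]
}}

```text
t: 13.18
tcp_pos: [0.4332, 0.1867, 0.1365]
ee_rot: [-0.0, 0.013, 1.0, -0.0]
wrist_force: [-0.1, -1.3, -0.3]
width: 0.0203
gripper_force: 0.4
```

Emit:
{"method": "play_rows", "body": {
  "xyz": [
    [-0.0001, 0.0052, 0],
    [0, 0, 0]
  ],
  "roll": [3, 0],
  "fingers": [0.78, 0.78]
}}

```text
t: 13.42
tcp_pos: [0.4333, 0.1911, 0.1363]
ee_rot: [-0.0, 0.039, 0.999, -0.001]
wrist_force: [0.9, -4.5, -2.7]
width: 0.0204
gripper_force: 1.9
```

Emit:
{"method": "play_rows", "body": {
  "xyz": [
    [0, 0.0026, 0],
    [0, 0, 0]
  ],
  "roll": [1.5, 0],
  "fingers": [0.78, 0.78]
}}

```text
t: 13.68
tcp_pos: [0.4334, 0.1929, 0.1361]
ee_rot: [-0.0, 0.053, 0.999, -0.002]
wrist_force: [0.1, -7.3, -1.9]
width: 0.0206
gripper_force: 3.9
```

Emit:
{"method": "play_rows", "body": {
  "xyz": [
    [0, 0.0013, 0],
    [0, 0, 0]
  ],
  "roll": [0.7, 0],
  "fingers": [0.78, 0.78]
}}

```text
t: 13.92
tcp_pos: [0.4335, 0.1936, 0.1361]
ee_rot: [-0.0, 0.059, 0.998, -0.002]
wrist_force: [0.5, -10.4, -1.8]
width: 0.0204
gripper_force: 5.0
```

Emit:
{"method": "play_rows", "body": {
  "xyz": [
    [0, 0, 0],
    [0, 0, 0]
  ],
  "roll": [0, 0],
  "fingers": [0.78, 0.78]
}}

```text
t: 14.18
tcp_pos: [0.4335, 0.1937, 0.1361]
ee_rot: [-0.0, 0.059, 0.998, -0.002]
wrist_force: [1.3, -10.2, -2.3]
width: 0.0206
gripper_force: 5.0
```

The push stands at 10 N, so that is the tight point. Now I release and withdraw.

Emit:
{"method": "play_rows", "body": {
  "xyz": [
    [0, 0, 0],
    [0, 0, 0],
    [0, 0, 0],
    [0, 0, 0],
    [0, 0, -0.015],
    [0, 0, -0.03],
    [0, 0, -0.04],
    [0, 0, -0.04],
    [0, 0, -0.03],
    [0, 0, 0],
    [0, 0, 0]
  ],
  "roll": [0, 0, 0, 0, 0, 0, 0, 0, 0, 0, 0],
  "fingers": [0.4, 0.2, 0, 0, 0, 0, 0, 0, 0, 0, 0]
}}

```text
t: 15.55
tcp_pos: [0.4333, 0.1961, 0.291]
ee_rot: [-0.0, 0.06, 0.998, -0.0]
wrist_force: [0.8, -0.1, -0.5]
width: 0.0918
gripper_force: 0.0
```

Run:
```python
from h import *
s=env.snapshot("wrist");o=env.get_obs();T,R,p=pose();print(o["t"],T,p,o["wrist_force"],o["width"])
im=s["img"].astype(int);print(proj(s,[.5328,.1842,.197]))
for r in(.08,.11,.12):  # predicted handle centre pixel at several angles and grey levels there
    for a in range(160,185,3):
        q=proj(s,[.5328+r*np.cos(np.radians(a)),.1842+r*np.sin(np.radians(a)),.164]).astype(int);print(r,a,q,im[q[1],q[0]] if 0<=q[1]<480 else "")
t=env.snapshot("side");s0=cv2.imread("pics/side0.png")[:,:,::-1].astype(int)
d=np.abs(t["img"].astype(int)-s0).sum(2)
for n,(x,y) in dict(jar=(424,240),cup=(404,405),bottle=(338,155)).items():print(n,d[y-18:y+18,x-14:x+14].mean())
```

```text
15.6 [0.43300143 0.19603075 0.29034058] 173.14741818161113 [0.13184067 0.65261999 0.24989649] 0.09160065951228544
[316.36641885 370.9571179 ]
0.08 160 [339 261] [233 231 233]
0.08 163 [333 260] [234 231 234]
0.08 166 [328 259] [233 230 234]
0.08 169 [323 259] [232 230 233]
0.08 172 [318 259] [145 143 147]
0.08 175 [313 259] [151 149 153]
0.08 178 [307 259] [154 150 154]
0.08 181 [302 260] [185 180 185]
0.08 184 [297 260] [233 229 233]
0.11 160 [348 226] [172 168 173]
0.11 163 [341 224] [153 149 153]
0.11 166 [333 223] [154 150 153]
0.11 169 [326 222] [149 146 149]
0.11 172 [319 222] [130 127 130]
0.11 175 [311 222] [153 149 153]
0.11 178 [304 223] [155 152 156]
0.11 181 [296 223] [161 156 157]
0.11 184 [289 225] [155 153 156]
0.12 160 [351 213] [225 221 214]
0.12 163 [343 212] [236 233 227]
0.12 166 [335 211] [229 225 217]
0.12 169 [327 210] [220 216 207]
0.12 172 [319 209] [146 142 146]
0.12 175 [311 209] [153 149 153]
0.12 178 [303 210] [154 151 155]
0.12 181 [294 211] [143 139 142]
0.12 184 [286 212] [135 132 136]
jar 3.2936507936507935
cup 4.146825396825397
bottle 35.14781746031746
```

```bash
python3 -c "
from plant import env
print(env.close_job())"
```

```text
the job is handed in; nothing more can be done
None
```

The beaker is seated in the collar and turned about 41° clockwise until the push at the handle held steady at about 10 N. I then let go and handed the job in at 15.6 s; the verdict wasn't shown. The jar and cup haven't moved; the camera check on the bottle was unclear, probably from shadow, but the arm stayed clear of it.

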